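# Stow a glass sample under the sliding lid

### The arm

A 6-joint arm with a two-finger parallel gripper is mounted at the origin on the work surface. World frame = base frame: x ahead of the robot, y to its left, z up, the work surface at z = 0. Lengths are in m, angles in rad, forces in N, time in s.
With the tool pointing down it reaches from about 0.3 to 0.875 m from the base axis. Payload 6.4 kg.
Tool frame: the origin (TCP) lies between the finger pads; the fingertips stand 8 mm ahead of it and the grasp point (between the pads) lies 11 mm behind it; z points along the fingers, y is the direction in which the jaws open and shut (so a half turn about z gives the same grasp; the last joint's range is limited). The gripper opens to 85 mm and grips with 20 to 120 N. Pads are 22 mm wide; open, the fingers measure 114 mm over their backs; the gripper's body (76 mm by 85 mm) begins 54 mm behind the grasp point. The pads swing forward as they close: fully open they stand 13 mm farther back than shut.
Start: joints at [-1.496, 0.181, 1.607, -0, 1.354, -0.206], TCP at [0.159, -0.552, 0.239] pointing down, gripper open.
Joint ranges: [-2.99, 2.99], [-0.89, 2.07], [0.3, 2.58], [-1.14, 4.28], [0, 2.63], [-3.12, 3.12]. Speed limits (rad/s): [2.57, 2.57, 3.01, 3.14, 3.14, 3.14].

### API

Orientations are given as a unit quaternion [w, x, y, z].
In Python, from bench import monitor, viewer, workorder, spotter gives the robot as it stands. The module is installed in compiled form; this text tells all that it offers.
- The arm moves only by the tool move_arm, never from a script. Its argument "motion" is a list of rows, each a list of 3 entries, a list of its own where there are three numbers: the shift along the tool's x, y, z in units of 60 mm (1.0 is 60 mm), then the turn, a rotation vector about the tool's x, y, z in units of 8 degrees (1.0 is 8 degrees), then the opening in per cent of the stroke, from 0 (shut) to 100 (fully open). In form: [[[dx, dy, dz], [rx, ry, rz], grip], ...]. A call has 1 to 10 rows; each row is the pose to reach, as a shift and turn from the pose commanded when the call began, along the tool's axes at that moment; what a row does not reach only later rows make up. A row lasts 1/8 s, in which the tool goes at most 62.5 mm and 10.7 degrees, less where a joint would pass 70% of its speed; a pose out of reach is approached as far as the arm can. A call with a gripper value outside its range is refused whole. The fingers move at their own pace and stop on an object; the grip force is fixed at half the most. Time passes only in rows, so rows that repeat a pose let the fingers close. It gives the time, the measured TCP pose, the force and the opening at its end, in the units of the state.
- monitor.get_obs(): the state, without advancing time (a new reading comes with each control period).
- viewer.camera(name): name is "scene" or "top"; returns the picture (420x560x3 uint8, blue, green, red); there is no depth.
- viewer.calibration(name): a dict with "fovy" (degrees; the focal length in pixels is half the picture's height over the tangent of half this angle, whatever the lens; pixels are square), "cx", "cy" (the principal point, pixels), "extrinsics" (4x4, takes a point from camera to world coordinates). Camera axes: x right, y down, z forward; pixel columns grow to the right and rows downward; lengths in m; the calibration is good to about 2 mm. A picture is of the moment at which its call begins. calibration takes no time and is no camera call.
- workorder.hand_in(): hands the job in, once; it reports no verdict.
Trained networks look in the newest picture that a camera, given by its name, has taken for a name from the list of things; names that differ only in an ending like _2 or _b are one class to them, and where a whole thing is asked for, a point or a joint stands for the part that bears it (a point fixed in the world has none). Each returns a list of dicts, best first, with "score" (0 to 1); they miss things now and then, are a little off and sometimes report something else, mostly with a low value. They report only what shows in the picture. A call takes as long as a camera call. They do not tell look-alikes from the thing itself.
- spotter.search_frame(camera, name): "centre" ([column, row] as shares, 0 to 1, of the picture: columns of its width, rows of its height, amid what is visible of it).
- spotter.outline_of(camera, name): "region" (420x560 bool, what is visible of it) and "centre" ([column, row] as shares, 0 to 1, of the picture: columns of its width, rows of its height, amid what is visible of it).
The state is a dict: "time_s": time; "q": joint angles; "dq": joint speeds; "joint_efforts": joint torques, N m; "eef_pos": TCP position; "eef_rot": TCP orientation; "wrist_force": force on the tool from outside, world axes, zero at the start; "torque": the same for the moment, N m; "opening": opening from 0.0 (shut) to 1.0 (fully open).
Only numpy, scipy, OpenCV 4.12 (cv2) and the standard library are available. Lean on these libraries where they do the work, as an engineer would, in place of code of your own. Each camera call takes 0.05 s, during which the arm holds its last target. There are 200 camera calls.

### The job

Slide the sample box's clear lid open by its black grip until its leading edge lies over the divider just behind the empty pocket, the one with only a cork pad in it, so that this pocket is fully clear and the pockets beyond stay covered, and let go of it there. Set the round glass piece from the black tray down gently, flat and centred on the pad, then slide the lid fully shut. Leave the other glass pieces where they are.

Things in the scene. Friction and masses are not known exactly. Their poses are not given: they have to be found in the camera images.
- box: white sample box, fixed, 120 mm (x) by 250 mm (y), yaw within 0.25 rad of 0. Origin: centre of its underside, on the table. Four pockets in a row along y, centred at y = -90, -30, 30, 90 mm, each 100 mm (x) by 50 mm (y), floor 4 mm above the table; end walls and dividers 10 mm thick, tops at 36 mm; long side rails and a thin lip on the -y end rise to 44 mm
- lid (a joint): how far the box's clear sliding lid is open, m: 0 = fully shut, 0.20 = its stop. It slides along the box's +y, so the -y pocket is uncovered first; about 1.5 N moves it and it stays where left. The lid, 107 x 240 x 4 mm, lies 36.5 to 40.5 mm above the table; when open it sticks out past the box's +y end
- lid_edge (a point): middle of the lid's leading (-y) edge, at the lid's upper face, 40.5 mm above the table; at y = -120 mm in the box's frame when shut. An aluminium strip, 6 mm wide and 3 mm high, runs along this edge
- lid_grip (a point): centre of the top of the lid's black upright grip: 30 mm (box x) by 14 mm (box y), rising 28 mm from the lid's upper face to 68.5 mm above the table, 50 mm behind (+y of) the lid's leading edge, on the box's centre line
- pad: round brown cork pad, 40 mm across, 2 mm thick, fixed on the floor of the one empty pocket, which is one of the three nearest the -y end; midway between that pocket's dividers, up to 6 mm off centre along the box's x. Origin: centre of its underside, 4 mm above the table; its axes are those of the box
- disc: thick round green glass piece in the tray, the only round one there: 36 mm across, 22 mm tall, sides upright for the lower 16 mm, then bevelled to a 26 mm flat top, about 55 g. Origin: centre of its underside; z is up as it lies
- tray: low black tray, fixed, 240 mm (x) by 150 mm (y), floor 4 mm and rim 12 mm above the table. Origin: centre of its underside. Disc, block and bar lie in a row along its x, about 65 mm apart, in any order, near the middle of its y
- stowed_a: a round glass piece just like the disc, already stowed in one of the other three pockets. Origin: centre of its underside
- stowed_b: a round glass piece just like the disc, already stowed in one of the other three pockets. Origin: centre of its underside
- stowed_c: a round glass piece just like the disc, already stowed in one of the other three pockets. Origin: centre of its underside
- block: bystander: a square block of the same glass, 30 x 30 x 18 mm, flat in the tray. Origin: centre of its underside
- bar: bystander: a bar of the same glass, 16 x 70 x 12 mm, long side along its own y, flat in the tray. Origin: centre of its underside
Mind the look-alikes: they are no part of the job. Leave any yellow look-alike of the disc alone. Several things have the shape of the pad; the one meant has the colours described above.

How it is judged:
On the way, in this order (a step that is already met when the one before it is completed fails the run):
1. the lid is open just past the empty pocket, its leading edge over the divider behind it (23 to 37 mm beyond the pad's centre), at rest and let go (y of lid_edge in the frame of pad between 0.023 and 0.037 m and velocity of joint lid between -0.005 and 0.005 m/s and contact force between the fingers and anything else below 0.05 N), for 0.2 s.
2. with the lid still set there, the round glass piece lies flat on the pad (within 12 mm of its centre), released (horizontal distance between disc and pad below 0.012 m and z of disc in the frame of pad between -0.003 and 0.006 m and angle between disc's own z axis and vertical below 0.15 rad and linear speed of disc below 0.02 m/s and contact force between the fingers and disc below 0.05 N and y of lid_edge in the frame of pad between 0.023 and 0.037 m), for 0.2 s.
At the end, for the whole second after the job is handed in: The lid is shut (open by less than 5 mm) and the round glass piece lies at rest, flat and released, within 12 mm of the centre of the pad (horizontal distance between disc and pad below 0.012 m and z of disc in the frame of pad between -0.003 and 0.006 m and angle between disc's own z axis and vertical below 0.15 rad and linear speed of disc below 0.02 m/s and contact force between the fingers and disc below 0.05 N and value of joint lid below 0.005 m); the robot touches nothing.
It fails at once if the lid is opened too far: its edge more than 45 mm beyond the pad's centre, so that the next pocket is uncovered (y of lid_edge in the frame of pad above 0.045 m).
It fails at once if the round piece is dropped or thrown: faster than 0.6 m/s while not held (contact force between the fingers and disc below 0.05 N and linear speed of disc above 0.6 m/s).
It fails at once if a piece already stowed is shifted by more than 15 mm (distance of any of stowed_a, stowed_b, stowed_c from where it was at the start of the episode above 0.015 m).
It fails at once if the glass block or bar in the tray is shifted by more than 30 mm (distance of any of block, bar from where it was at the start of the episode above 0.03 m).
It also fails if it takes over 64 s, if anything falls off the work surface, if the arm or the gripper's body presses on something with over 40 N, if the wrist force passes 120 N, or if a joint passes its speed limit or range.

## Working session

There is one attempt and no reset: what is moved stays moved. The work goes in short steps, Python scripts to look and compute and a tool call to move; the robot and the scene stay as the last step left them, time stands still between calls to the robot, and variables do not carry over. Pictures are saved under pics/ and viewed, about 8 in all and at most 12, crops included, and the job is handed in when it is done.

Besides the shell and the picture viewer there is one more tool, called after "Emit:" as name(argument=value, ...), one argument or row to a line, values as JSON. move_arm: Moves the arm, as the interface text tells. Its arguments: {"type":"object","properties":{"motion":{"type":"array","items":{"type":"array"}}},"required":["motion"]}

```bash
mkdir -p pics; cat > h.py <<'E'
import numpy as np,cv2
from bench import monitor,viewer,workorder,spotter
def ray(cam,uv):
    c=viewer.calibration(cam);f=210/np.tan(np.radians(c["fovy"])/2);T=np.array(c["extrinsics"])
    d=T[:3,:3]@np.array([(uv[0]-c["cx"])/f,(uv[1]-c["cy"])/f,1]);return T[:3,3],d
def at(cam,uv,z):
    o,d=ray(cam,uv);return o+d*(z-o[2])/d[2]
def px(cam,p):
    c=viewer.calibration(cam);f=210/np.tan(np.radians(c["fovy"])/2);T=np.array(c["extrinsics"])
    q=T[:3,:3].T@(np.array(p)-T[:3,3]);return np.array([c["cx"]+f*q[0]/q[2],c["cy"]+f*q[1]/q[2]])
E
cat > a.py <<'E'
from h import *
o=monitor.get_obs();print(o["eef_pos"],o["eef_rot"],o["time_s"])
for c in["top","scene"]:
    im=viewer.camera(c);cv2.imwrite(f"pics/{c}0.png",im);k=viewer.calibration(c);print(c,k["fovy"],k["cx"],k["cy"],np.round(k["extrinsics"],3).tolist())
    for n,z in[("box",.04),("lid_grip",.0685),("pad",.006),("disc",.015),("tray",.01),("block",.022),("bar",.016)]:
        for r in spotter.search_frame(c,n)[:5]:
            uv=np.array(r["centre"])*[560,420];print(n,round(r["score"],2),uv.round(1),at(c,uv,z).round(4)[:2])
E
python3 a.py
```

```text
[ 0.15932722 -0.55190891  0.23837688] [-8.96073171e-04  9.90159581e-01  1.39939976e-01  6.52749202e-05] 0.0
top 57.99570966875449 281.7157496023032 207.98647167721896 [[-0.025, -0.985, 0.17, 0.392], [-1.0, 0.024, -0.011, -0.055], [0.007, -0.17, -0.985, 0.799], [0.0, 0.0, 0.0, 1.0]]
box 0.81 [202.9 206.8] [0.5291 0.0972]
lid_grip 0.96 [186.8 205.9] [0.5265 0.1229]
pad 0.69 [294.4 177.7] [ 0.5941 -0.0921]
pad 0.67 [257.4 207.4] [ 0.5311 -0.0115]
disc 0.81 [298.9 225.4] [ 0.4894 -0.0978]
disc 0.7 [398.9 286.7] [ 0.3592 -0.2968]
disc 0.5 [375.8 228.3] [ 0.4793 -0.258 ]
tray 0.9 [367.9 200.7] [ 0.5391 -0.2464]
block 0.53 [373.9 169.8] [ 0.6032 -0.2605]
bar 0.58 [366.7 194.7] [ 0.551  -0.2432]
scene 44.38728834296258 281.02078420962357 208.8442641169832 [[0.645, 0.593, -0.482, 0.901], [0.764, -0.485, 0.426, -0.405], [0.019, -0.642, -0.766, 0.724], [0.0, 0.0, 0.0, 1.0]]
box 0.56 [352.7 202.8] [0.5405 0.081 ]
lid_grip 0.64 [363.5 191.8] [0.5497 0.0929]
pad 0.84 [289.8 286.3] [ 0.5837 -0.1011]
pad 0.58 [311.  230.9] [0.522  0.0016]
pad 0.54 [361.6 191.5] [0.5134 0.1382]
disc 0.96 [254.3 248.4] [ 0.4935 -0.1026]
disc 0.95 [108.3 258.7] [ 0.357  -0.3014]
disc 0.63 [176.8 289.1] [ 0.4776 -0.2462]
tray 0.73 [202.7 332.1] [ 0.5624 -0.2559]
block 0.77 [217.1 355.5] [ 0.6114 -0.2633]
bar 0.96 [202.5 320.1] [ 0.5487 -0.2461]
```

View pics/top0.png

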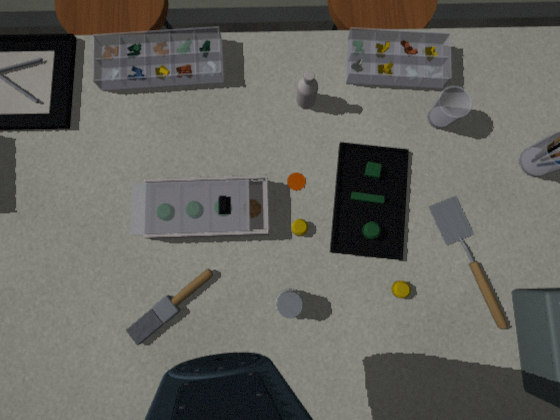

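View pics/scene0.png

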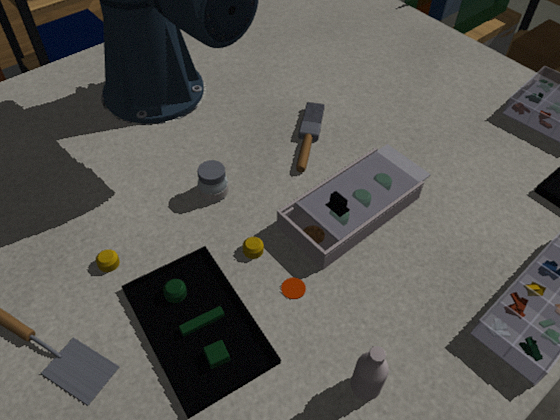

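The top view shows the box at columns 145–268, row ~207. The lid is already partly open, with its edge at column ~250. The pad is in the −y pocket at (254,207). The green disc in the tray is at (371,230); the yellow look-alikes are at (299,227) and (401,289).

```bash
cat > b.py <<'E'
from h import *
from scipy.optimize import least_squares
S={}
for c in["top","scene"]:
    im=viewer.camera(c);S[c]=im
    for n in["box","lid","lid_grip","pad","disc"]:
        for r in spotter.outline_of(c,n)[:3]:
            m=r["region"].astype(np.uint8);
            k=max(cv2.findContours(m,0,1)[0],key=cv2.contourArea);q=cv2.boxPoints(cv2.minAreaRect(k))
            print(c,n,round(r["score"],2),m.sum(),(np.array(r["centre"])*[560,420]).round(1),q.round(0).tolist())
    hsv=cv2.cvtColor(im,cv2.COLOR_BGR2HSV)
    m=cv2.inRange(hsv,(45,120,25),(90,255,255))
    n,l,st,ce=cv2.connectedComponentsWithStats(m)
    for i in range(1,n):
        if st[i,4]>60:print("green",c,st[i],ce[i].round(1),at(c,ce[i],.02).round(4))
t=cv2.resize(S["top"][165:250,125:280],None,fx=5,fy=5,interpolation=2)
cv2.imwrite("pics/tc.png",t)
cv2.imwrite("pics/sc.png",cv2.resize(S["scene"][140:270,270:435],None,fx=4.5,fy=4.5,interpolation=2))
E
python3 b.py
```

```text
top box 0.6 8039 [201.5 204.2] [[128.0, 178.0], [267.0, 174.0], [269.0, 235.0], [130.0, 239.0]]
top lid 0.57 6313 [189.  205.3] [[128.0, 181.0], [249.0, 178.0], [250.0, 232.0], [129.0, 235.0]]
top lid 0.47 181 [254.4 207.2] [[249.0, 199.0], [260.0, 199.0], [260.0, 216.0], [249.0, 216.0]]
top lid_grip 0.63 6133 [188.6 206.1] [[128.0, 182.0], [248.0, 178.0], [250.0, 230.0], [130.0, 234.0]]
top pad 0.53 229 [293.  178.8] [[287.0, 173.0], [303.0, 173.0], [303.0, 189.0], [287.0, 189.0]]
top pad 0.52 211 [256.7 206.7] [[248.0, 199.0], [262.0, 199.0], [262.0, 216.0], [248.0, 216.0]]
top disc 0.74 228 [296.5 223.4] [[288.0, 227.0], [300.0, 215.0], [311.0, 226.0], [299.0, 238.0]]
top disc 0.66 261 [373.7 231.5] [[359.0, 230.0], [372.0, 218.0], [384.0, 230.0], [371.0, 242.0]]
top disc 0.5 260 [399.  286.2] [[388.0, 288.0], [400.0, 276.0], [413.0, 288.0], [401.0, 300.0]]
green top [364 161  18  18 227] [372.8 169.3] [ 0.6049 -0.2588  0.02  ]
green top [350 191  35  13 272] [367.5 197.1] [ 0.5449 -0.2435  0.02  ]
green top [362 221  18  18 242] [370.8 229.7] [ 0.4761 -0.2461  0.02  ]
scene box 0
[... 445 characters left out ...]
 277.0], [305.0, 299.0], [282.0, 299.0]]
scene disc 0.87 446 [175.6 290.5] [[163.0, 279.0], [186.0, 279.0], [186.0, 302.0], [163.0, 302.0]]
scene disc 0.86 383 [255.5 247.4] [[243.0, 236.0], [263.0, 236.0], [263.0, 258.0], [243.0, 258.0]]
scene disc 0.67 426 [106.5 260.3] [[93.0, 255.0], [113.0, 245.0], [123.0, 265.0], [103.0, 275.0]]
green scene [455   0  54  33 377] [481.6  16.6] [0.2885 0.8216 0.02  ]
green scene [165 279  22  21 327] [176.1 288.1] [ 0.4783 -0.2472  0.02  ]
green scene [179 306  45  28 459] [200.9 319.6] [ 0.5486 -0.2484  0.02  ]
green scene [527 337  15  22 109] [533.7 348.5] [0.8981 0.1001 0.02  ]
green scene [204 340  26  25 402] [216.2 351.7] [ 0.605  -0.2606  0.02  ]
```

View pics/tc.png

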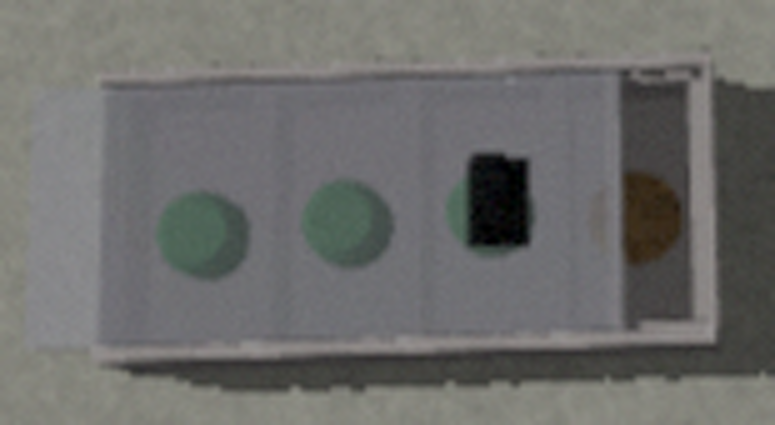

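View pics/sc.png

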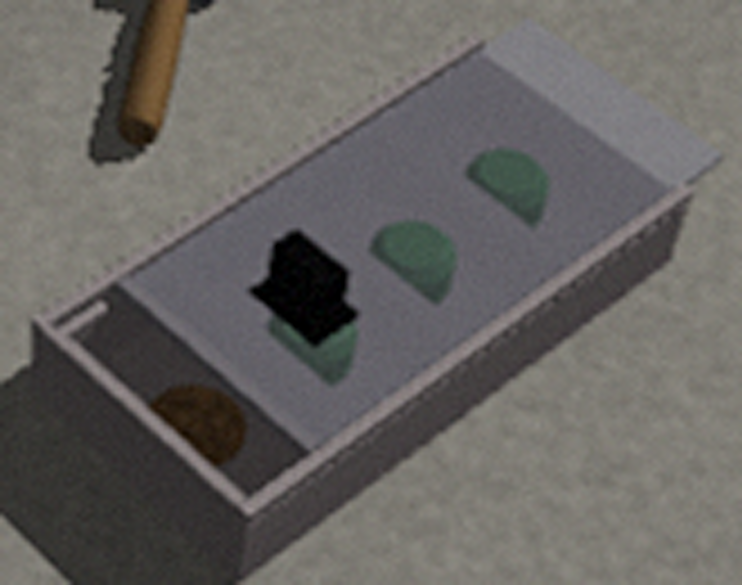

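The crops show the box rim corners, the lid edge (top crop column ~621) and the pad half covered. The lid is about 35 mm open. Next I fit the box pose and lid opening from these corners.

```bash
cat > c.py <<'E'
from h import *
from scipy.optimize import least_squares
t=lambda a,b:("top",(a/5+125-.4,b/5+165-.4)); s=lambda a,b:("scene",(a/4.5+270-.4,b/4.5+140-.4))
P=[(t(710,58),.06,-.125,.044),(t(716,343),-.06,-.125,.044),(t(95,362),-.06,.125,.044),(t(99,77),.06,.125,.044),
(s(35,320),-.06,-.125,.044),(s(247,513),.06,-.125,.044),(s(692,190),.06,.125,.044),(s(481,42),-.06,.125,.044)]
# lid points: y = open + val
L=[(t(622,75),.0525,-.12,.0435),(t(622,328),-.0525,-.12,.0435),(s(118,287),-.0525,-.12,.0435),(s(312,450),.0525,-.12,.0435),
(t(33,90),.0535,.12,.0405),(t(22,345),-.0535,.12,.0405),(s(528,20),-.0535,.12,.0405),(s(722,158),.0535,.12,.0405)]
def W(p,x,y,z):
    c,n=np.cos(p[2]),np.sin(p[2]);return [p[0]+c*x-n*y,p[1]+n*x+c*y,z]
def F(p,full=0):
    r=[px(k[0],W(p,x,y,z))-k[1] for k,x,y,z in P]+[px(k[0],W(p,x,y+p[3],z))-k[1] for k,x,y,z in L]
    return np.array(r) if full else np.ravel(r)
r=least_squares(F,[.53,.09,0,.03],loss="soft_l1");p=r.x;print(p.round(4));print(F(p,1).round(1).tolist())
print("grip",np.round(W(p,0,-.07+p[3],.0685),4))
def inv(w):
    c,n=np.cos(p[2]),np.sin(p[2]);d=w[:2]-p[:2];return c*d[0]+n*d[1],-n*d[0]+c*d[1]
print("stowed",[np.round(inv(at("top",(a/5+124.6,b/5+164.6),.026)),4) for a,b in((195,233),(340,221))])
print("pad top extremes",[np.round(inv(at("top",(a/5+124.6,b/5+164.6),.006)),4) for a,b in((640,171),(640,265),(681,216))])
print("pad scene",[np.round(inv(at("scene",(a/4.5+269.6,b/4.5+139.6),.006)),4) for a,b in((151,409),(244,440),(190,384),(212,465))])
E
python3 c.py
```

```text
[0.5305 0.0904 0.0056 0.0325]
[[0.4, -1.1], [0.7, 0.2], [-0.7, 0.2], [0.3, -1.4], [-0.5, -0.7], [0.5, 0.6], [1.2, -0.1], [-0.7, -2.4], [-0.2, -0.4], [0.7, 0.0], [0.2, -1.1], [-0.7, -0.1], [0.5, -0.1], [0.8, 0.9], [0.6, -0.6], [0.8, -0.6]]
grip [0.5307 0.0528 0.0685]
stowed [array([-0.0057,  0.0904]), array([-0.0024,  0.0308])]
pad top extremes [array([ 0.0189, -0.0921]), array([-0.0216, -0.0914]), array([-0.0011, -0.1092])]
pad scene [array([-0.0186, -0.0988]), array([ 0.0157, -0.0812]), array([-0.0179, -0.0785]), array([ 0.0165, -0.0989])]
```

```bash
cat >> h.py <<'E'
from scipy.spatial.transform import Rotation as R
def go(x,y,z,yaw):
    "yaw: world angle (deg) of tool x, tool pointing down"
    o=monitor.get_obs();w=o["eef_rot"];A=R.from_quat([w[1],w[2],w[3],w[0]])
    a=np.radians(yaw)/2;B=R.from_quat([np.cos(a),np.sin(a),0,0])
    print("shift",(A.inv().apply(np.array([x,y,z])-o["eef_pos"])/.06).round(3),"turn",(np.degrees((A.inv()*B).as_rotvec())/8).round(3),"q",np.round(o["q"],2),"F",np.round(o["wrist_force"],1),o["time_s"],o["opening"])
E
python3 -c "
from h import *
go(.5307,.0528,.12,.3);go(.5307,.0528,.12,180.3)"
```

```text
shift [ 8.742 -7.978  1.988] turn [ 0.    -0.     1.973] q [-1.5   0.18  1.61  0.    1.35 -0.21] F [-0.2 -0.4 -0.1] 1.4 1.0002267435247403
shift [ 8.742 -7.978  1.988] turn [  0.      0.    -20.527] q [-1.5   0.18  1.61  0.    1.35 -0.21] F [-0.2 -0.4 -0.1] 1.4 1.0002267435247403
```

Emit:
move_arm(
  motion=[
    [[0.9,-0.8,0],[0,0,1],60],
    [[1.8,-1.6,0.2],[0,0,1.97],60],
    [[2.6,-2.4,0.4],[0,0,1.97],60],
    [[3.5,-3.2,0.6],[0,0,1.97],60],
    [[4.4,-4,0.8],[0,0,1.97],60],
    [[5.2,-4.8,1],[0,0,1.97],60],
    [[6.1,-5.6,1.3],[0,0,1.97],60],
    [[7,-6.4,1.6],[0,0,1.97],60],
    [[7.9,-7.2,1.8],[0,0,1.97],60],
    [[8.74,-7.98,1.99],[0,0,1.97],60],
  ],
)

```text
time_s: 2.65
eef_pos: [0.482, -0.0259, 0.1374]
eef_rot: [0.0, 1.0, 0.003, 0.001]
wrist_force: [0.1, -1.6, 0.4]
opening: 0.598
```

Emit:
move_arm(
  motion=[
    [[0,0,0],[0,0,0],60],
    [[0,0,0],[0,0,0],60],
  ],
)

```text
time_s: 2.9
eef_pos: [0.4808, -0.0277, 0.1374]
eef_rot: [0.0, 1.0, 0.004, -0.0]
wrist_force: [1.1, -0.1, 0.2]
opening: 0.602
```

```bash
python3 -c "
from h import *
go(.5307,.0528,.054,.3);print(monitor.get_obs()['eef_pos'])
im=viewer.camera('scene');cv2.imwrite('pics/s1.png',cv2.resize(im[60:270,230:510],None,fx=2.5,fy=2.5))"
```

```text
shift [ 0.842 -1.336  1.389] turn [0.002 0.004 0.013] q [-0.3   0.09  1.93 -0.    1.12  1.26] F [ 1.1 -0.1  0.2] 2.9 0.6019362823233848
[ 0.48076079 -0.0276655   0.13737444]
```

View pics/s1.png

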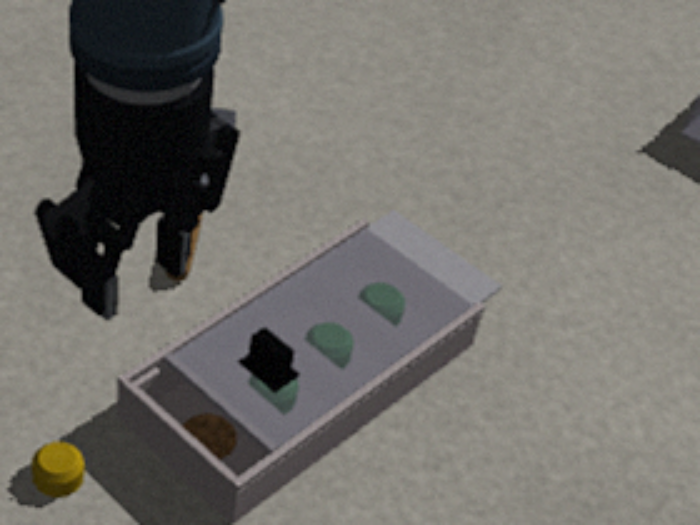

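The gripper is short of the grip, above and before the box, because the move was speed-limited. The lid is untouched, with the grip at (270,355) in this picture. Next I move over it and lower.

Emit:
move_arm(
  motion=[
    [[0.42,-0.67,0],[0,0,0],60],
    [[0.84,-1.34,0],[0,0,0],60],
    [[0.84,-1.34,0],[0,0,0],60],
    [[0.84,-1.34,0.5],[0,0,0],60],
    [[0.84,-1.34,0.9],[0,0,0],60],
    [[0.84,-1.34,1.2],[0,0,0],60],
    [[0.84,-1.34,1.38],[0,0,0],60],
    [[0.84,-1.34,1.38],[0,0,0],60],
  ],
)

```text
time_s: 3.95
eef_pos: [0.5305, 0.0524, 0.0542]
eef_rot: [-0.0, 1.0, 0.002, -0.001]
wrist_force: [-0.1, -0.3, -0.1]
opening: 0.602
```

```bash
python3 -c "
from h import *
go(.5307,.0528,.054,.3);print(monitor.get_obs()['eef_pos'])
a=viewer.camera('scene')[60:270,230:510];b=viewer.camera('top')[125:285,125:325]
cv2.imwrite('pics/s2.png',np.hstack([cv2.resize(a,(400,300)),cv2.resize(b,(375,300))]))"
```

```text
shift [ 0.004 -0.007  0.003] turn [-0.001  0.008 -0.003] q [-0.12  0.34  1.84 -0.    0.97  1.44] F [-0.1 -0.3 -0.1] 3.95 0.6016104943847544
[0.53046843 0.05239024 0.05419633]
```

View pics/s2.png

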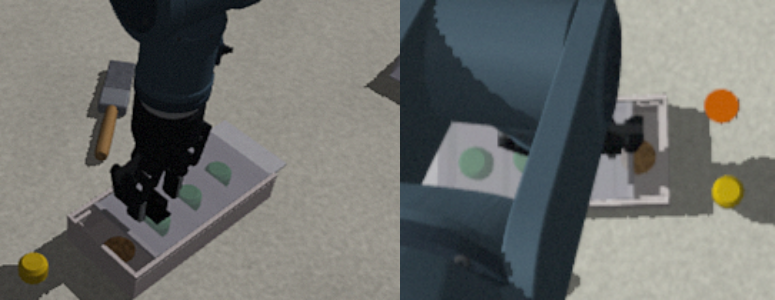

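The black grip stands between the open fingers, so I close on it.

Emit:
move_arm(
  motion=[
    [[0,0,0],[0,0,0],40],
    [[0,0,0],[0,0,0],30],
    [[0,0,0],[0,0,0],22],
    [[0,0,0],[0,0,0],16],
    [[0,0,0],[0,0,0],10],
    [[0,0,0],[0,0,0],10],
    [[0,0,0],[0,0,0],10],
  ],
)

```text
time_s: 4.92
eef_pos: [0.531, 0.053, 0.055]
eef_rot: [0.0, 1.0, 0.003, 0.0]
wrist_force: [-1.9, -0.5, 5.7]
opening: 0.145
```

Emit:
move_arm(
  motion=[
    [[0,-0.05,0],[0,0,0],10],
    [[0,-0.15,0],[0,0,0],10],
    [[0,-0.25,0],[0,0,0],10],
    [[0,-0.35,0],[0,0,0],10],
    [[0,-0.43,0],[0,0,0],10],
    [[0,-0.46,0],[0,0,0],10],
    [[0,-0.46,0],[0,0,0],10],
  ],
)

```text
time_s: 5.8
eef_pos: [0.5308, 0.0807, 0.055]
eef_rot: [0.0, 1.0, 0.003, 0.0]
wrist_force: [-2.0, -0.6, 5.6]
opening: 0.149
```

Emit:
move_arm(
  motion=[
    [[0,0,0],[0,0,0],20],
    [[0,0,0],[0,0,0],28],
    [[0,0,0],[0,0,0],36],
    [[0,0,0],[0,0,0],50],
    [[0,0,0],[0,0,0],50],
    [[0,0,-0.6],[0,0,0],50],
    [[0,0,-1.2],[0,0,0],50],
    [[0,0,-1.8],[0,0,0],50],
    [[0,0,-2],[0,0,0],50],
    [[0,0,-2],[0,0,0],50],
  ],
)

```text
time_s: 7.05
eef_pos: [0.531, 0.0805, 0.1749]
eef_rot: [0.0, 1.0, 0.003, 0.001]
wrist_force: [-0.6, -0.3, -0.2]
opening: 0.499
```

```bash
python3 -c "
from h import *
go(.478,-.2465,.12,90.3)"
```

```text
shift [-0.916  5.445  0.915] turn [ 8.0000e-03 -6.0000e-03 -1.1246e+01] q [-0.07  0.16  1.76 -0.    1.21  1.49] F [-0.6 -0.3 -0.2] 7.05 0.499310912903396
```

Emit:
move_arm(
  motion=[
    [[-0.1,0.6,0],[0,0,-1.2],60],
    [[-0.2,1.2,0],[0,0,-2.4],60],
    [[-0.3,1.8,0],[0,0,-3.6],60],
    [[-0.4,2.4,0],[0,0,-4.8],60],
    [[-0.5,3,0],[0,0,-6],60],
    [[-0.6,3.6,0.2],[0,0,-7.2],60],
    [[-0.7,4.2,0.4],[0,0,-8.4],60],
    [[-0.8,4.8,0.6],[0,0,-9.6],60],
    [[-0.9,5.4,0.8],[0,0,-10.8],60],
    [[-0.92,5.44,0.91],[0,0,-11.25],60],
  ],
)

```text
time_s: 8.3
eef_pos: [0.4756, -0.2476, 0.1172]
eef_rot: [-0.002, 0.705, 0.709, -0.0]
wrist_force: [0.1, 0.2, 0.9]
opening: 0.602
```

Emit:
move_arm(
  motion=[
    [[0,0,0],[0,0,0],60],
    [[0,0,0],[0,0,0],60],
  ],
)

```text
time_s: 8.55
eef_pos: [0.477, -0.2454, 0.1192]
eef_rot: [-0.001, 0.705, 0.709, -0.0]
wrist_force: [1.6, -0.2, 0.2]
opening: 0.602
```

```bash
python3 -c "
from h import *
go(.478,-.2465,.016,90.3);print(monitor.get_obs()['eef_pos'])
a=viewer.camera('scene');b=viewer.camera('top')[165:250,125:280]
hsv=cv2.cvtColor(a,cv2.COLOR_BGR2HSV);m=cv2.inRange(hsv,(45,120,25),(90,255,255));m[:,:130]=0
n,l,st,ce=cv2.connectedComponentsWithStats(m);print([(st[i],ce[i]) for i in range(1,n) if st[i,4]>100])
cv2.imwrite('pics/s3.png',np.hstack([cv2.resize(a[150:360,110:390],(400,300)),cv2.resize(b,(400,300))]))"
```

```text
shift [-0.02   0.019  1.719] turn [-0.009 -0.009 -0.003] q [-0.7   0.24  1.8   0.    1.1  -0.7 ] F [ 1.6 -0.2  0.2] 8.55 0.6015959503365326
[ 0.47699575 -0.24540452  0.11916018]
[(array([454,   0,  55,  33, 356], dtype=int32), array([481.98595506,  16.46067416])), (array([164, 279,  23,  24, 375], dtype=int32), array([175.68      , 289.04266667])), (array([179, 306,  46,  29, 485], dtype=int32), array([201.2371134 , 319.76907216])), (array([527, 338,  15,  22, 123], dtype=int32), array([533.58536585, 348.6504065 ])), (array([203, 340,  27,  25, 428], dtype=int32), array([216.39953271, 352.0911215 ]))]
```

View pics/s3.png

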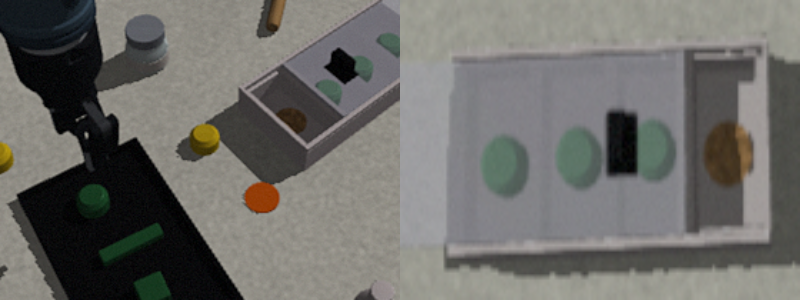

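The lid edge has moved back to show the whole pad, and the gripper is above the disc. The edge looks a little less open than intended, so I measure it precisely before going on.

```bash
python3 - <<'E'
from h import *
p=(.5305,.0904,.0056)
for k in range(1):
  for c in("top","scene"):
    g=viewer.camera(c).astype(np.float32).mean(2)
    for x in(-.045,-.03,.03,.042):
      prof=[]
      ys=np.arange(-.085,-.04,.001)
      for y in ys:
        v=[]
        for dx in np.linspace(-.006,.006,9):
          u=px(c,[p[0]+x+dx-p[2]*y,p[1]+y+p[2]*x,.0435]);v.append(cv2.getRectSubPix(g,(1,1),tuple(map(float,u)))[0,0])
        prof.append(np.mean(v))
      print(c,x,np.round(prof).astype(int).tolist())
E
python3 - <<'E'
import sys;sys.path.insert(0,".")
from h import *
g=cv2.imread("pics/top0.png").astype(np.float32).mean(2);p=(.5305,.0904,.0056)
for x in(-.045,.03):
  print("before from -.11",[int(np.mean([cv2.getRectSubPix(g,(1,1),tuple(map(float,px("top",[p[0]+x+d-p[2]*y,p[1]+y+p[2]*x,.0435]))))[0,0] for d in np.linspace(-.006,.006,9)])) for y in np.arange(-.11,-.07,.001)])
E
```

```text
top -0.045 [89, 90, 91, 91, 91, 91, 91, 91, 91, 91, 91, 92, 91, 90, 88, 85, 77, 72, 70, 71, 76, 79, 80, 82, 86, 92, 105, 118, 131, 140, 141, 141, 139, 137, 135, 134, 134, 134, 134, 133, 133, 132, 133, 134, 133, 133]
top -0.03 [78, 78, 79, 80, 80, 81, 81, 81, 81, 81, 82, 82, 82, 82, 81, 79, 76, 73, 69, 70, 75, 79, 81, 83, 85, 92, 105, 118, 132, 140, 141, 140, 138, 136, 134, 133, 133, 133, 133, 133, 133, 133, 133, 133, 133, 133]
top 0.03 [81, 81, 80, 80, 80, 81, 81, 81, 81, 81, 82, 81, 81, 82, 81, 79, 76, 70, 65, 69, 73, 77, 81, 82, 84, 93, 102, 120, 138, 137, 137, 137, 137, 135, 133, 133, 132, 132, 131, 132, 133, 133, 133, 133, 133, 132]
top 0.042 [77, 78, 77, 76, 76, 76, 76, 76, 76, 76, 76, 75, 75, 74, 74, 74, 73, 70, 69, 69, 71, 76, 80, 79, 80, 86, 96, 118, 136, 137, 137, 136, 135, 132, 130, 130, 130, 130, 130, 130, 130, 130, 129, 130, 130, 130]
scene -0.045 [92, 92, 93, 94, 96, 96, 95, 93, 93, 93, 89, 80, 69, 62, 60, 60, 61, 63, 62, 61, 59, 56, 54, 58, 73, 96, 115, 125, 126, 125, 122, 119, 116, 115, 115, 115, 114, 115, 115, 114, 114, 115, 114, 114, 114, 115]
scene -0.03 [57, 57, 57
[... 302 characters left out ...]
69, 90, 112, 123, 126, 122, 113, 98, 84, 77, 78, 80, 82, 85, 87, 90, 93, 96, 98, 100, 102, 104]
scene 0.042 [57, 57, 57, 57, 57, 56, 56, 57, 58, 58, 57, 56, 57, 57, 58, 61, 61, 62, 62, 62, 60, 58, 56, 58, 70, 91, 111, 123, 125, 123, 120, 117, 113, 113, 114, 114, 115, 115, 116, 117, 117, 117, 116, 116, 116, 116]
before from -.11 [76, 75, 75, 74, 74, 75, 76, 77, 77, 77, 77, 76, 75, 76, 76, 75, 74, 73, 72, 71, 71, 72, 78, 90, 102, 113, 120, 119, 118, 117, 115, 114, 113, 113, 113, 113, 113, 113, 114, 113]
before from -.11 [67, 68, 68, 68, 68, 68, 68, 68, 68, 68, 68, 68, 68, 68, 68, 68, 68, 68, 68, 68, 67, 70, 76, 88, 106, 115, 117, 118, 118, 116, 114, 113, 113, 113, 113, 113, 113, 113, 113, 112]
```

The lid edge measures y ≈ −0.059 to −0.060 in the box frame, about 31 mm beyond the pad's centre, so step 1 is good. Now I grasp the disc.

Emit:
move_arm(
  motion=[
    [[-0.02,0.02,0.5],[0,0,0],60],
    [[-0.02,0.02,1],[0,0,0],60],
    [[-0.02,0.02,1.4],[0,0,0],60],
    [[-0.02,0.02,1.65],[0,0,0],60],
    [[-0.02,0.02,1.73],[0,0,0],60],
    [[-0.02,0.02,1.73],[0,0,0],50],
    [[-0.02,0.02,1.73],[0,0,0],44],
    [[-0.02,0.02,1.73],[0,0,0],38],
    [[-0.02,0.02,1.73],[0,0,0],34],
    [[-0.02,0.02,1.73],[0,0,0],34],
  ],
)

```text
time_s: 10.0
eef_pos: [0.4792, -0.2479, 0.0176]
eef_rot: [0.001, 0.705, 0.709, 0.0]
wrist_force: [-1.1, 1.1, 6.1]
opening: 0.389
```

Emit:
move_arm(
  motion=[
    [[0,0,0],[0,0,0],34],
    [[0,0,0],[0,0,0],34],
    [[0,0,-0.2],[0,0,0],34],
    [[0,0,-0.6],[0,0,0],34],
    [[0,0,-1.2],[0,0,0],34],
    [[0,0,-1.7],[0,0,0],34],
    [[0,0,-1.7],[0,0,0],34],
  ],
)

```text
time_s: 10.88
eef_pos: [0.4805, -0.2488, 0.1218]
eef_rot: [0.003, 0.705, 0.709, 0.0]
wrist_force: [0.5, -0.2, -1.8]
opening: 0.386
```

```bash
python3 -c "
from h import *
o=monitor.get_obs();print(o['eef_pos'],o['opening'],o['wrist_force'])
go(.530,.0004,o['eef_pos'][2],90.3)
a=viewer.camera('scene');cv2.imwrite('pics/s4.png',cv2.resize(a[180:380,100:350],(750,600)))"
```

```text
[ 0.48047283 -0.24883129  0.12180111] 0.3864806658369202 [ 0.51271464 -0.23520959 -1.75530315]
shift [ 4.149  0.85  -0.014] turn [0.038 0.032 0.004] q [-0.7   0.24  1.79  0.    1.1  -0.7 ] F [ 0.5 -0.2 -1.8] 10.875 0.3864806658369202
```

View pics/s4.png

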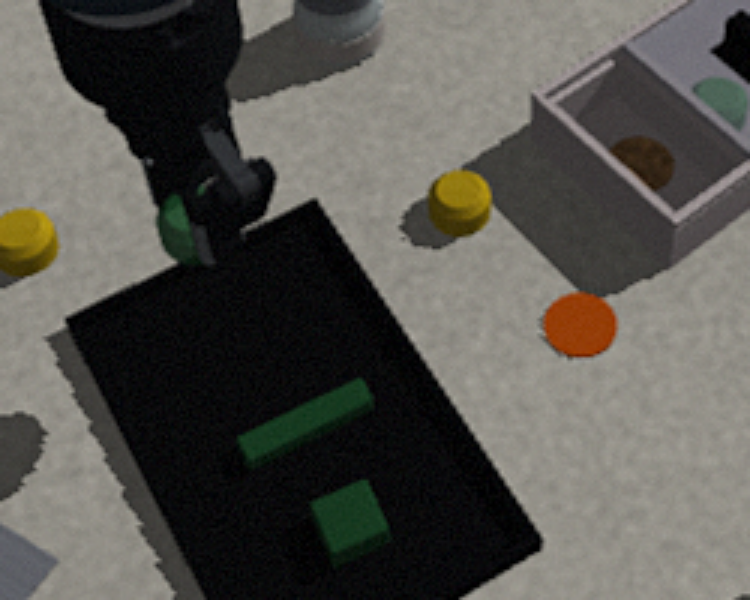

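The disc is lifted and hanging at (185,230) in this picture, and the bar and block are untouched. The finger hides part of it and the opening reads a bit small, so I check its tilt up close.

```bash
python3 -c "
from h import *
a=viewer.camera('scene');u=px('scene',monitor.get_obs()['eef_pos']).astype(int);v=px('top',monitor.get_obs()['eef_pos']).astype(int);b=viewer.camera('top');print(u,v)
f=lambda i,u:cv2.convertScaleAbs(cv2.resize(i[u[1]-25:u[1]+25,u[0]-25:u[0]+25],(390,390),interpolation=2),alpha=2)
cv2.imwrite('pics/s5.png',np.hstack([f(a,u),f(b,v)]))"
```

```text
[166 252] [384 222]
```

View pics/s5.png

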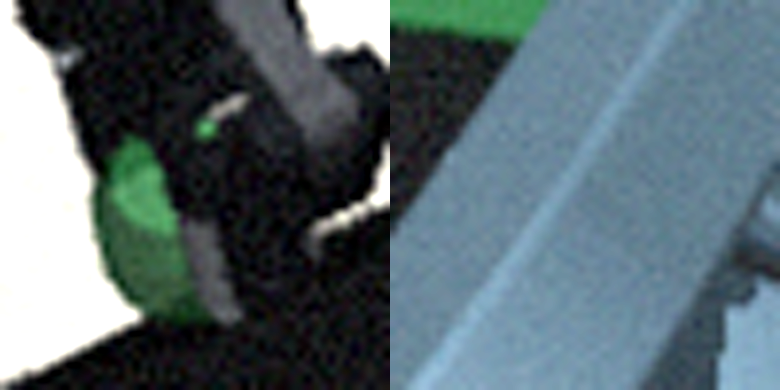

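The disc is upright between the fingers, with its flat top and bevel on top. I carry it above the pad.

Emit:
move_arm(
  motion=[
    [[0.4,0.08,0],[0,0,0],34],
    [[0.9,0.18,0],[0,0,0],34],
    [[1.5,0.3,0],[0,0,0],34],
    [[2.1,0.43,0],[0,0,0],34],
    [[2.7,0.55,0],[0,0,0],34],
    [[3.3,0.68,0],[0,0,0],34],
    [[3.8,0.78,0],[0,0,0],34],
    [[4.05,0.83,0],[0,0,0],34],
    [[4.13,0.85,0],[0,0,0],34],
    [[4.13,0.85,0],[0,0,0],34],
  ],
)

```text
time_s: 12.28
eef_pos: [0.528, 0.0003, 0.1179]
eef_rot: [-0.0, 0.705, 0.709, -0.0]
wrist_force: [1.0, 0.1, -0.9]
opening: 0.387
```

```bash
python3 -c "
from h import *
print(monitor.get_obs()['eef_pos'])
go(.530,-.0005,.0215,90.3)"
```

```text
[5.28001398e-01 2.86246223e-04 1.17890310e-01]
shift [-0.013  0.034  1.606] turn [-0.004  0.001  0.003] q [-0.22  0.22  1.82 -0.    1.09 -0.23] F [ 1.   0.1 -0.9] 12.275 0.38723759635605115
```

Emit:
move_arm(
  motion=[
    [[-0.01,0.03,0.3],[0,0,0],34],
    [[-0.01,0.03,0.7],[0,0,0],34],
    [[-0.01,0.03,1.1],[0,0,0],34],
    [[-0.01,0.03,1.4],[0,0,0],34],
    [[-0.01,0.03,1.55],[0,0,0],34],
    [[-0.01,0.03,1.58],[0,0,0],34],
    [[-0.01,0.03,1.58],[0,0,0],34],
  ],
)

```text
time_s: 13.15
eef_pos: [0.5305, 0.0, 0.0239]
eef_rot: [0.0, 0.705, 0.709, 0.0]
wrist_force: [-0.2, -0.1, -0.1]
opening: 0.385
```

Emit:
move_arm(
  motion=[
    [[0,0,0.02],[0,0,0],34],
    [[0,0,0.03],[0,0,0],34],
    [[0,0,0.03],[0,0,0],34],
  ],
)

```text
time_s: 13.52
eef_pos: [0.5301, 0.0002, 0.0219]
eef_rot: [0.0, 0.705, 0.709, 0.0]
wrist_force: [-0.4, 0.8, -1.2]
opening: 0.387
```

Emit:
move_arm(
  motion=[
    [[0,0,0.02],[0,0,0],34],
    [[0,0,0.02],[0,0,0],34],
  ],
)

```text
time_s: 13.78
eef_pos: [0.5299, 0.0002, 0.0204]
eef_rot: [-0.0, 0.705, 0.709, -0.0]
wrist_force: [0.7, 0.5, -1.1]
opening: 0.387
```

Emit:
move_arm(
  motion=[
    [[0,0,0.02],[0,0,0],34],
    [[0,0,0.02],[0,0,0],34],
  ],
)

```text
time_s: 14.02
eef_pos: [0.5301, 0.0002, 0.0196]
eef_rot: [-0.0, 0.705, 0.709, -0.0]
wrist_force: [-2.2, -0.6, 4.3]
opening: 0.381
```

Contact shows at 4.3 N, as expected at this height. I release and rise.

Emit:
move_arm(
  motion=[
    [[0,0,0],[0,0,0],42],
    [[0,0,0],[0,0,0],48],
    [[0,0,0],[0,0,0],54],
    [[0,0,0],[0,0,0],58],
    [[0,0,0],[0,0,0],58],
    [[0,0,-0.4],[0,0,0],58],
    [[0,0,-0.9],[0,0,0],58],
    [[0,0,-1.5],[0,0,0],58],
    [[0,0,-2.1],[0,0,0],58],
    [[0,0,-2.5],[0,0,0],58],
  ],
)

```text
time_s: 15.28
eef_pos: [0.5306, 0.0, 0.1712]
eef_rot: [0.001, 0.705, 0.709, 0.001]
wrist_force: [-0.1, -0.4, -0.1]
opening: 0.58
```

Emit:
move_arm(
  motion=[
    [[-0.8,0,0],[0,0,1.2],58],
    [[-1.6,0,0],[0,0,2.4],58],
    [[-2,0,0],[0,0,3.6],58],
    [[-2,0,0],[0,0,4.8],58],
    [[-2,0,0],[0,0,6],58],
    [[-2,0,0],[0,0,7.2],58],
    [[-2,0,0],[0,0,8.4],58],
    [[-2,0,0],[0,0,9.6],58],
    [[-2,0,0],[0,0,10.8],58],
    [[-2,0,0],[0,0,11.25],58],
  ],
)

```text
time_s: 16.52
eef_pos: [0.5306, -0.1198, 0.1692]
eef_rot: [-0.0, 1.0, 0.001, -0.0]
wrist_force: [-0.2, -1.0, 0.5]
opening: 0.58
```

```bash
python3 -c "
from h import *
print(monitor.get_obs()['eef_pos']);go(.5309,.0806,.14,.3)
a=viewer.camera('scene');b=viewer.camera('top')
for c,i in(('scene',a),('top',b)):
  hsv=cv2.cvtColor(i,cv2.COLOR_BGR2HSV);m=cv2.inRange(hsv,(45,120,25),(90,255,255))
  n,l,st,ce=cv2.connectedComponentsWithStats(m);print([(st[j].tolist(),ce[j].round(1),at(c,ce[j],.022).round(4)[:2]) for j in range(1,n) if st[j,4]>100])
cv2.imwrite('pics/s6.png',np.hstack([cv2.resize(a[160:280,270:430],(400,300),interpolation=2),cv2.resize(b[165:250,165:280],(400,300),interpolation=2)]))"
```

```text
[ 0.53056103 -0.11979753  0.16915772]
shift [ 0.014 -3.34   0.486] turn [-0.     0.001 -0.02 ] q [-0.44  0.19  1.75 -0.    1.21  1.13] F [-0.2 -1.   0.5] 16.525 0.5802206420197249
[([455, 0, 54, 33, 302], array([480.8,  17.6]), array([0.2922, 0.8118])), ([303, 222, 20, 20, 231], array([314. , 229.7]), array([ 0.5318, -0.0016])), ([179, 306, 45, 30, 510], array([201. , 320.1]), array([ 0.5503, -0.2493])), ([527, 338, 15, 22, 127], array([533.8, 349.1]), array([0.8987, 0.098 ])), ([203, 340, 27, 25, 438], array([216.5, 352.3]), array([ 0.6068, -0.2612]))]
[]
```

View pics/s6.png

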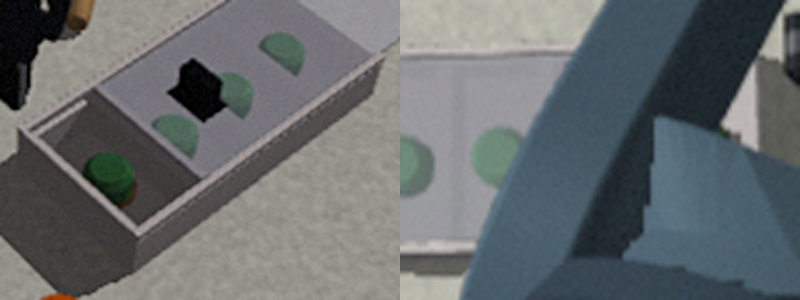

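The disc sits flat on the pad, centred at about (0.532, −0.002) against the pad's (0.530, 0.000), and the lid has not moved. Now I shut the lid.

Emit:
move_arm(
  motion=[
    [[0,-0.7,0],[0,0,0],58],
    [[0,-1.5,0],[0,0,0],58],
    [[0,-2.3,0.1],[0,0,0],58],
    [[0.01,-3,0.3],[0,0,0],58],
    [[0.01,-3.34,0.5],[0,0,0],58],
    [[0.01,-3.34,0.5],[0,0,0],58],
    [[0.01,-3.34,1.2],[0,0,0],58],
    [[0.01,-3.34,1.7],[0,0,0],58],
    [[0.01,-3.34,1.9],[0,0,0],58],
    [[0.01,-3.34,1.9],[0,0,0],58],
  ],
)

```text
time_s: 17.88
eef_pos: [0.5301, 0.0799, 0.0551]
eef_rot: [0.0, 1.0, 0.003, -0.0]
wrist_force: [-0.4, -0.8, -0.2]
opening: 0.582
```

Emit:
move_arm(
  motion=[
    [[0,0,0],[0,0,0],40],
    [[0,0,0],[0,0,0],30],
    [[0,0,0],[0,0,0],20],
    [[0,0,0],[0,0,0],10],
    [[0,0,0],[0,0,0],10],
    [[0,0,0],[0,0,0],10],
  ],
)

```text
time_s: 18.62
eef_pos: [0.5306, 0.0806, 0.0561]
eef_rot: [0.0, 1.0, 0.003, 0.001]
wrist_force: [-0.8, 0.0, 5.9]
opening: 0.149
```

Emit:
move_arm(
  motion=[
    [[0,0.1,0],[0,0,0],10],
    [[0,0.25,0],[0,0,0],10],
    [[0,0.4,0],[0,0,0],10],
    [[0,0.55,0],[0,0,0],10],
    [[0,0.7,0],[0,0,0],10],
    [[0,0.85,0],[0,0,0],10],
    [[0,0.94,0],[0,0,0],10],
    [[0,0.99,0],[0,0,0],10],
    [[0,0.99,0],[0,0,0],10],
  ],
)

```text
time_s: 19.75
eef_pos: [0.5311, 0.0208, 0.0561]
eef_rot: [0.0, 1.0, 0.003, 0.001]
wrist_force: [-1.5, -0.7, 6.2]
opening: 0.149
```

Now small steps until the stop is felt.

Emit:
move_arm(
  motion=[
    [[0,0.02,0],[0,0,0],10],
    [[0,0.02,0],[0,0,0],10],
  ],
)

```text
time_s: 20.0
eef_pos: [0.5311, 0.02, 0.0561]
eef_rot: [0.0, 1.0, 0.003, 0.001]
wrist_force: [-1.5, 1.0, 5.2]
opening: 0.148
```

Emit:
move_arm(
  motion=[
    [[0,0.02,0],[0,0,0],10],
    [[0,0.02,0],[0,0,0],10],
  ],
)

```text
time_s: 20.25
eef_pos: [0.5311, 0.0199, 0.0561]
eef_rot: [-0.001, 1.0, 0.003, 0.001]
wrist_force: [-0.4, 5.1, 5.6]
opening: 0.147
```

Force along +y rose to 5 N with no more motion, so the lid is at its stop. I release and retreat clear.

Emit:
move_arm(
  motion=[
    [[0,0,0],[0,0,0],20],
    [[0,0,0],[0,0,0],28],
    [[0,0,0],[0,0,0],36],
    [[0,0,0],[0,0,0],50],
    [[0,0,0],[0,0,0],50],
    [[0,0,-0.6],[0,0,0],50],
    [[0,0,-1.2],[0,0,0],50],
    [[0,0,-1.8],[0,0,0],50],
    [[0,0,-2],[0,0,0],50],
    [[0,0,-2],[0,0,0],50],
  ],
)

```text
time_s: 21.5
eef_pos: [0.5308, 0.0187, 0.1755]
eef_rot: [0.0, 1.0, 0.003, 0.001]
wrist_force: [-0.9, 1.0, 0.0]
opening: 0.497
```

Emit:
move_arm(
  motion=[
    [[-0.3,0.6,0],[0,0,0],50],
    [[-0.6,1.4,0],[0,0,0],50],
    [[-0.9,2.2,0],[0,0,0],50],
    [[-1,3,0],[0,0,0],50],
    [[-1,3.8,0],[0,0,0],50],
    [[-1,4.4,0],[0,0,0],50],
    [[-1,4.8,0],[0,0,0],50],
    [[-1,4.8,0],[0,0,0],50],
    [[-1,4.8,0],[0,0,0],50],
  ],
)

```text
time_s: 22.62
eef_pos: [0.4718, -0.2683, 0.1744]
eef_rot: [-0.001, 1.0, 0.003, -0.001]
wrist_force: [-0.1, 0.2, -1.0]
opening: 0.501
```

```bash
python3 -c "
from h import *
a=viewer.camera('scene');b=viewer.camera('top');o=monitor.get_obs();print(o['time_s'],o['wrist_force'])
cv2.imwrite('pics/s7.png',np.hstack([cv2.resize(a[140:280,270:440],(400,330),interpolation=2),cv2.resize(b[165:250,125:280],(400,330),interpolation=2)]))"
```

```text
22.725 [-0.71691912  0.10177745  0.06741096]
```

View pics/s7.png

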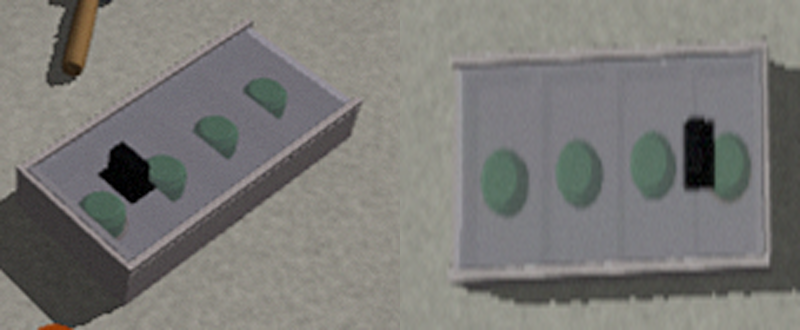

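The lid is fully shut against the lip, and four discs lie in a row under it. The +y end no longer sticks out, and the arm is clear.

```bash
python3 -c "
from h import *
print(workorder.hand_in())"
```

```text
the job is handed in; nothing more can be done
None
```

The job is done and handed in at about 22.7 s of the 64 s allowed; `hand_in` gives no verdict. I slid the lid open by its grip and let go. Then I set the round green glass piece on the cork pad, and slid the lid shut until it pressed its stop with about 5 N.

**Checks:**
- **Lid open:** its edge measured about 31 mm beyond the pad's centre, with 23 to 37 mm allowed.
- **Disc on the pad:** it looked flat and sat about 2–3 mm off centre, with 12 mm allowed. This comes from the scene camera only, because the arm hid the disc from the top camera.
- **End state:** the last pictures show the lid shut, four discs under it and the arm clear. The bar and block had not moved noticeably when last measured, after the disc was placed.

**One reading that disagreed:** while holding the 36 mm disc the gripper opening read about 33 mm. It read low on the lid grip too, and a close-up showed the disc held upright, so I went on.

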